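# Feed a tube rack past the sprung gate into the reader

### The job

With one fingertip press the yellow bar down and keep it down, so that the red gate stays swung up, while another finger pushes the green tube rack by its upright tab along the chute, under the gate, until the rack is fully home against the white reader head. Only then let the bar come up so that the gate shuts behind the rack. Push steadily without flinging it, never lift or pull out the rack, do not run the rack into the gate or let the gate come down on the tubes, and leave everything else on the bench where it stands.

Things in the scene. Friction and masses are not known exactly. Their poses are not given: they have to be found in the camera images.
- chute: Fixed aluminium chute (sizes here in mm). Origin on the bench top, on the chute's centre line in the plane of the gate. x = the way the rack is pushed, y = level, towards the yellow bar's side, z up. Floor 8 above the bench, from x = -240 to the white reader head, whose face at x = +96 stops the rack. Inner width 64; walls 5 thick, tops 30 above the bench. Head 55 long, 100 wide, 60 high
- rack: Loose green rack with coloured tube caps, 0.15 to 0.31 kg, in the chute, 3 side play each way. Origin at the centre of its block's underside, x forward along the chute. Block 80 long, 58 wide, 34 high over the caps. A flat tongue 30 wide, 6 thick runs back to an upright tab (x = -120 to -114, 40 wide, 54 tall). Home: origin at chute x = +56, block 16 past the gate plane, tongue under the shut gate
- tab_back (a point): Centre line of the rear face of the rack's tab (the face to push on), 40 above the rack's underside; same axes as the rack
- gate_angle (a joint): Gate and bar, one rigid piece on a shaft: 0 = gate shut, 0.75 rad = bar fully down on a hard stop, gate fully up. A spring shuts it: about 3 N on the bar's black line to begin opening, 5 N fully down. The rack passes freely above about 0.5 rad
- gate: Red gate and yellow bar on one shaft. Origin on the shaft in the gate plane. The shaft (radius 4) lies along the chute at chute y = +44, z = 50, on two posts 56 high at x = -252 and +14. A red boom 8 thick crosses the chute, with a plate 5 thick below (chute y = +5 to -28, lower edge at z = 22 when shut). It swings up in its own plane, to z = 110: keep the gripper upstream of it
- bar_line (a point): Middle of the black line on the top of the yellow press bar, a plate 4 thick, 205 long (chute x = -245 to -40), from 5 to 52 out from the shaft. The line lies 38 from the shaft: chute y = +79, z = 66 when shut; y = +82, z = 52 half way; y = +80, z = 38 fully down (the bar then slopes down outwards 0.375 rad, shut it slopes up as much). A finger can slide along it in x while holding it down
- amber_bottle: Bystander: amber glass bottle with white cap, standing, diameter 44, 85 tall; origin at the centre of its underside. To be left alone
- timer: Bystander: white square bench timer, 65 x 65 x 24 high; origin at the centre of its underside. To be left alone
- jar: Bystander: small jar with blue lid, diameter 50, 50 tall; origin at the centre of its underside. To be left alone
- spare_rack: Bystander: empty green rack without tongue or tab, 80 x 58 x 40 high; origin at the centre of its underside. To be left alone
- tip_box: Bystander: blue box with clear lid, 110 x 80 x 68 high; origin at the centre of its underside. To be left alone
- wash_bottle: Bystander: white bottle with red cap, diameter 66, 160 tall; origin at the centre of its underside. To be left alone
Mind the look-alikes: they are no part of the job. Leave any brown or pink look-alike of the rack alone.

How it is judged:
By the outcome, as a careful person would: the job done as asked, in the order asked, and still so for the second after the job is handed in, with the robot touching nothing.
It also fails if it takes over 38 s, if anything falls off the work surface, if the arm or the gripper's body presses on something with over 40 N, if the wrist force passes 120 N, or if a joint passes its speed limit or range.

### The arm

A 6-joint arm with a two-finger parallel gripper is mounted at the origin on the work surface. World frame = base frame: x ahead of the robot, y to its left, z up, the work surface at z = 0. Lengths are in m, angles in rad, forces in N, time in s.
With the tool pointing down it reaches from about 0.25 to 0.775 m from the base axis. Payload 8.9 kg.
Tool frame: the origin (TCP) lies midway between the tips of the shut fingers; the grasp point (between the pads) lies 19 mm behind it; z points along the fingers, y is the line along which they close (so a half turn about z gives the same grasp; the last joint's range is limited). The gripper opens to 85 mm and grips with 20 to 120 N. Pads are 22 mm wide; open, the fingers measure 114 mm over their backs; the gripper's body (76 mm by 85 mm) begins 54 mm behind the grasp point. The pads swing forward as they close: fully open they stand 13 mm farther back than shut.
Start: joints at [1.118, 0.291, -0.153, 1.127, 0, 1.431], TCP at [0.162, 0.499, 0.231] pointing down, gripper open.
Joint ranges: [-2.52, 2.52], [-0.91, 1.74], [-1.3, 1.37], [-1.96, 2.02], [-1.52, 1.47], [-3.14, 3.14]. Speed limits (rad/s): [2.22, 2.22, 2.79, 3.14, 3.14, 3.14].

### API

Orientations are given as a rotation vector (axis times angle).
In Python, from cell import manip gives the robot as it stands. The module is installed in compiled form; this text tells all that it offers.
- The arm moves only by the tool nudge_tcp, called after "Call:" as name(argument=value, ...) on one line, values as JSON. Schema: {"type":"object","properties":{"offsets":{"type":"object","properties":{"deltas":{"type":"array","items":{"type":"array","items":{"type":"number"},"minItems":5,"maxItems":5},"minItems":1,"maxItems":10}},"additionalProperties":false,"required":["deltas"]},"squeeze":{"type":"number"},"only":{"type":"string"},"quiet":{"type":"boolean"},"lines":{"type":"string"}},"required":["offsets"],"additionalProperties":false}. offsets is an object whose key "deltas" holds a list of rows, 1 to 10 of them, each of 5 numbers: dx, dy, dz in m, then a turn about the tool's z in rad, then the opening from 0.0 (shut) to 1.0 (fully open); each row shifts and turns the commanded pose from where the row before left it, along the tool's axes as they then stand; what a row does not reach is not made up. A row lasts 1/12 s, in which the tool goes at most 0.0417 m and 0.125 rad, less where a joint would pass 70% of its speed; a pose out of reach is approached as far as the arm can. The fingers move at their own pace and stop on an object; squeeze is the grip in N (left out, the last holds). Time passes only in rows, so rows that do not move let the fingers close. The tool returns the time, the measured TCP pose, the force, the opening and the grip force at its end. only (a regular expression) keeps the lines of the reply that match it, lines (a string "A,B") keeps lines A to B, and quiet returns only ok. Input that does not fit is refused with a message, and nothing moves.
- manip.get_obs(): the state, without advancing time (a new reading comes with each control period).
- manip.read_camera(name): name is "scene" or "top" or "wrist"; returns a dict with "img" (400x640x3 uint8, red, green, blue), "fov_y" (degrees; the focal length in pixels is half the picture's height over the tangent of half this angle, whatever the lens; pixels are square), "cx", "cy" (the principal point, pixels), "dist_coeffs" ([k1, k2, p1, p2, k3] as OpenCV has them; the pictures are not rectified), "R" (3x3) and "t" (3): a world point X has camera coordinates R X + t. Camera axes: x right, y down, z forward; pixel columns grow to the right and rows downward; lengths in m; the calibration is good to about 2 mm. A picture is of the moment at which its call begins. There is no depth.
- manip.sign_off(): hands the job in; it is judged then, once.
Trained networks look in a picture, given as the dict that the camera call returned (one of the last four; its "shot" number tells which), for a name from the list of things; names that differ only in an ending like _2 or _b are one class to them, and where a whole thing is asked for, a point or a joint stands for the part that bears it (a point fixed in the world has none). Each returns a list of dicts, best first, with "p" (0 to 1); they miss things now and then, are a little off and sometimes report something else, mostly with a low value. They report only what shows in the picture. A call takes as long as a camera call. They do not tell look-alikes from the thing itself.
- manip.boxes_of(picture, name): "box" ([left, top, right, bottom] in pixels, round what is visible of it).
- manip.outline_of(picture, name): "pixels" (400x640 bool, what is visible of it) and "box" ([left, top, right, bottom] in pixels, round what is visible of it).
The state is a dict: "time": time; "joints": joint angles; "joint_vel": joint speeds; "joint_efforts": joint torques, N m; "ee_pos": TCP position; "orientation": TCP orientation; "ft_force": force on the tool from outside, world axes, zero at the start; "wrist_torque": the same for the moment, N m; "width": opening from 0.0 (shut) to 1.0 (fully open); "gripper_force": force on a finger pad.
Only numpy, scipy, OpenCV 4.12 (cv2) and the standard library are available. Lean on these libraries where they do the work, as an engineer would, in place of code of your own. Each camera call takes 0.05 s, during which the arm holds its last target. There are 200 camera calls.

## Working session

There is one attempt and no reset: what is moved stays moved. The work goes in short steps, Python scripts to look and compute and a tool call to move; the robot and the scene stay as the last step left them, time stands still between calls to the robot, and variables do not carry over. Pictures are saved under pics/ and viewed, at most 13 in all, crops included, and the job is handed in when it is done.

```bash
mkdir -p pics; ls
```

Run:
```python
from cell import manip
import cv2,numpy as np
o=manip.get_obs(); print(o)
for n in ["scene","top"]:
    c=manip.read_camera(n); cv2.imwrite(f"pics/{n}0.png",c["img"][:,:,::-1])
    print(n,c["fov_y"],c["cx"],c["cy"],c["dist_coeffs"],np.round(c["R"],3).tolist(),np.round(c["t"],3))
    for k in ["chute","rack","gate","bar_line","gate_angle","tab_back"]:
        print(k,[(np.round(b["box"]).tolist(),round(b["p"],2)) for b in manip.boxes_of(c,k)])
```

```text
pics
{'time': 0.0, 'joints': array([ 1.11769639e+00,  2.91314132e-01, -1.54102054e-01,  1.12671970e+00,
       -1.76516176e-05,  1.43145730e+00]), 'joint_vel': array([ 0.00035633,  0.00089645, -0.00142454, -0.00120993,  0.00105679,
        0.00053849]), 'joint_efforts': array([-7.05276525e-04, -5.37147188e+01,  3.31367826e+01,  1.59192859e-02,
       -6.39664859e-05, -2.31138534e-05]), 'ee_pos': array([0.16186301, 0.49896522, 0.23072379]), 'orientation': array([-4.90776745e-01, -3.10264207e+00,  2.02037836e-03]), 'ft_force': array([-0.19983433,  0.12782456,  0.17959715]), 'wrist_torque': array([-0.00051964,  0.01533538, -0.07606963]), 'gripper_force': 0.0, 'width': 0.9985505894855089}
scene 44.722786247272744 324.22858416459417 205.32121412639214 [-0.03661375  0.          0.          0.          0.        ] [[-0.626, 0.78, -0.01], [0.615, 0.487, -0.62], [-0.479, -0.394, -0.785]] [ 0.314 -0.248  1.664]
chute [([244.0, 167.0, 363.0, 283.0], 0.84)]
rack [([271.0, 126.0, 314.0, 173.0], 0.83), ([288.0, 200.0, 342.0, 241.0], 0.73), ([452.0, 189.0, 493.0, 250.0], 0.59), ([426.0, 293.0, 464.
[... 377 characters left out ...]
3 [0.02140217 0.         0.         0.         0.        ] [[0.03, -0.999, -0.02], [-0.993, -0.027, -0.119], [0.118, 0.023, -0.993]] [-0.004  0.489  1.549]
chute [([276.0, 166.0, 396.0, 219.0], 0.65)]
rack [([209.0, 254.0, 226.0, 302.0], 0.89), ([384.0, 228.0, 403.0, 273.0], 0.79), ([298.0, 190.0, 346.0, 208.0], 0.72), ([211.0, 201.0, 262.0, 231.0], 0.62)]
gate [([278.0, 168.0, 342.0, 185.0], 0.74)]
bar_line [([276.0, 170.0, 352.0, 204.0], 0.88)]
gate_angle [([280.0, 169.0, 355.0, 206.0], 0.92), ([278.0, 169.0, 396.0, 219.0], 0.21)]
tab_back [([215.0, 200.0, 261.0, 233.0], 0.91), ([384.0, 227.0, 401.0, 274.0], 0.77), ([212.0, 259.0, 229.0, 304.0], 0.75), ([292.0, 219.0, 315.0, 238.0], 0.24)]
```

Run:
```python
import cv2
a=cv2.imread("pics/scene0.png"); b=cv2.imread("pics/top0.png")
cv2.imwrite("pics/a.png",cv2.resize(a[150:300,230:380],(600,600),interpolation=cv2.INTER_CUBIC))
cv2.imwrite("pics/b.png",cv2.resize(b[150:310,200:410],None,fx=3.75,fy=3.75,interpolation=cv2.INTER_CUBIC))
```

```text
(no output)
```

View pics/scene0.png

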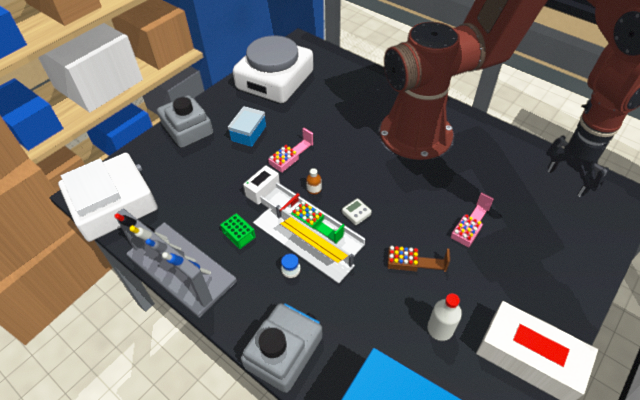

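View pics/a.png

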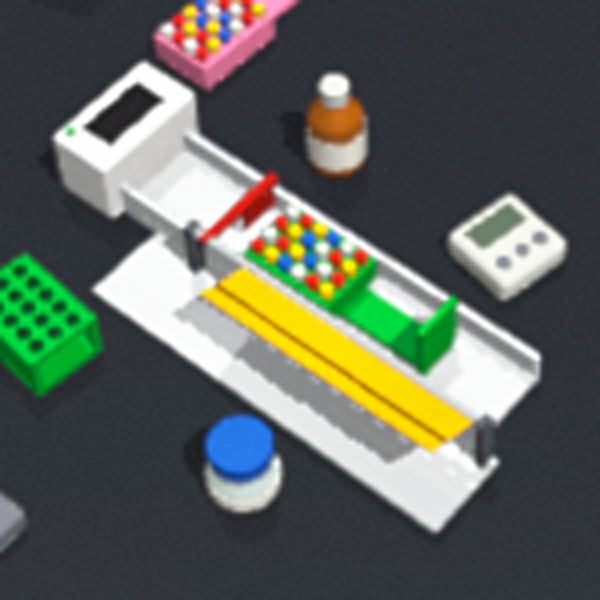

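View pics/b.png

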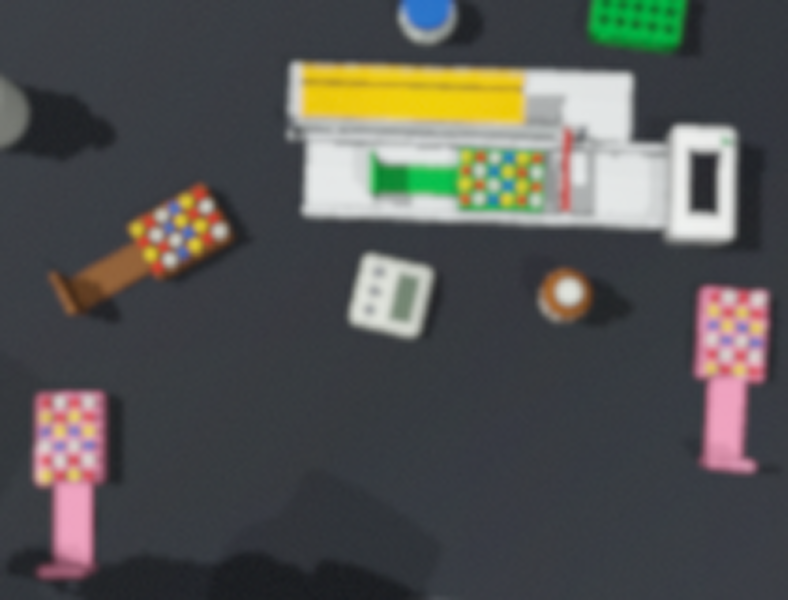

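The green tabbed rack in the chute (scene ≈ 315,220; top ≈ 320,197) is the rack. The pink racks (scene 290,150 and 470,220) and the brown one (405,258) are look-alikes. The tabless green rack at (237,230) is the spare. The enlarged crops confirm this. Next I fit the chute pose.

Create h.py:
```python
from cell import manip
import cv2,numpy as np
from scipy.optimize import minimize
def proj(c,P):
    f=200/np.tan(np.radians(c["fov_y"])/2); K=np.array([[f,0,c["cx"]],[0,f,c["cy"]],[0,0,1]])
    return cv2.projectPoints(np.array(P,float),cv2.Rodrigues(np.array(c["R"]))[0],np.array(c["t"],float),K,np.array(c["dist_coeffs"]))[0][:,0]
def T(p,P):
    P=np.array(P,float)/1000; s,co=np.sin(p[2]),np.cos(p[2])
    return np.c_[p[0]+co*P[:,0]-s*P[:,1],p[1]+s*P[:,0]+co*P[:,1],P[:,2]]
def mask(c,k):
    im=c["img"].astype(int);r,g,b=im[...,0],im[...,1],im[...,2]
    return {"y":(r>130)&(g>100)&(b<90),"g":(g>1.6*r)&(g>1.6*b)&(g>50)}[k]
def poly(c,W):
    m=np.zeros((400,640),np.uint8)
    q=np.round((proj(c,W))*256).astype(np.int32)
    S=np.zeros((1600,2560),np.uint8); cv2.fillConvexPoly(S,np.round((proj(c,W)+.5)*4*256).astype(np.int32),1,shift=8)
    return cv2.resize(S.astype(np.float32),(640,400),interpolation=cv2.INTER_AREA)
def bar(th):
    a=.375-th; o=lambda r:(44+r*np.cos(a)-2*np.sin(a),50+r*np.sin(a)+2*np.cos(a))
    return [(x,*o(r)) for x,r in((-245,5),(-40,5),(-40,52),(-245,52))]
```

Run:
```python
from h import *
cs=[manip.read_camera(n) for n in("scene","top")]
ms=[]
for c in cs:
    m=mask(c,"y").astype(np.uint8); w=poly(c,T([.44,-.03,-np.pi/2],bar(0)))
    n,l,s,ce=cv2.connectedComponentsWithStats(m)
    i=1+np.argmax(s[1:,4]); print(s[1:,:5][np.argsort(-s[1:,4])[:3]].tolist()); ms.append(l==i)
def cost(p,ii): return sum(np.abs(poly(cs[i],T(p,bar(0)))-ms[i]).sum() for i in ii)
p0=None
# init: centroid intersection with z=.058 in top
def fit(ii,p):
    for k in range(2): p=minimize(cost,p,args=(ii,),method="Nelder-Mead",options=dict(initial_simplex=np.array([p]+[np.array(p)+d for d in np.diag([.02,.02,.06])/(1+3*k)]),xatol=1e-4,fatol=.1)).x
    return p
c=cs[1]; cen=np.array(np.nonzero(ms[1])).mean(1)[::-1]
g=minimize(lambda q:((proj(c,[[q[0],q[1],.06]])[0]-cen)**2).sum(),[.45,0],method="Nelder-Mead").x
b=T([0,0,-np.pi/2],bar(0)).mean(0); p0=[g[0]-b[0],g[1]-b[1],-np.pi/2]
for ii in([0,1],[0],[1]):
    p=fit(ii,p0); print(ii,p,cost(p,ii),ms[0].sum(),ms[1].sum())
    if ii==[0,1]: P=p
np.save("chute.npy",P)
# check overlay + rack: tab top/back and tab edges, for rack x
for i,c in enumerate(cs):
    im=c["img"][:,:,::-1].copy(); im=cv2.resize(im,None,fx=4,fy=4,interpolation=cv2.INTER_CUBIC)
    for L in ([(96,-50,60),(151,-50,60),(151,50,60),(96,50,60)],[(-240,-37,30),(96,-37,30),(96,-32,30),(-240,-32,30)],bar(0),[(-2.5,5,60),(-2.5,-28,60),(2.5,-28,60),(2.5,5,60)]):
        cv2.polylines(im,[np.round((proj(c,T(P,L))+.5)*4*16).astype(np.int32)],True,(255,0,255),1,shift=4)
    u=proj(c,T(P,[(-50,0,30)]))[0]*4; x,y=int(u[0]),int(u[1]); cv2.imwrite(f"pics/f{i}.png",im[max(0,y-260):y+260,x-390:x+390])
    gm=mask(c,"g"); print(i,[ (round(X),int(gm[int(round(v[1])),int(round(v[0]))])) for X in range(-230,0,5) for v in proj(c,T(P,[(X,0,62)]))])
```

```text
[[0, 147, 110, 198, 11420], [141, 8, 52, 62, 1686], [0, 117, 29, 63, 962]]
[[503, 0, 134, 130, 4318], [281, 167, 58, 15, 773], [585, 152, 20, 39, 517]]
[0, 1] [ 0.87539599 -0.97077729 -1.04753945] 15375.0625 11420 4318
[0] [ 1.01238183 -0.4425506  -2.43890187] 9854.1875 11420 4318
[1] [ 0.93518925 -0.97498839 -0.65642503] 3646.8125 11420 4318Traceback (most recent call last):
  File "<stdin>", line 26, in <module>
cv2.error: OpenCV(4.12.0) /io/opencv/modules/imgcodecs/src/loadsave.cpp:1146: error: (-215:Assertion failed) !_img.empty() in function 'imwrite'
```

Create fit.py:
```python
from h import *
cs=[manip.read_camera(n) for n in("scene","top")]
ms=[]
for c,(l,t,r,b) in zip(cs,((275,190,355,270),(270,155,360,195))):
    m=mask(c,"y").astype(np.uint8); z=np.zeros_like(m); z[t:b,l:r]=m[t:b,l:r]
    z=cv2.morphologyEx(z,cv2.MORPH_CLOSE,np.ones((3,3),np.uint8))
    n,la,s,ce=cv2.connectedComponentsWithStats(z); i=1+np.argmax(s[1:,4]); print(s[i].tolist()); ms.append(la==i)
def cost(p,ii): return sum(np.abs(poly(cs[i],T(p,bar(0)))-ms[i]).sum() for i in ii)
def fit(ii,p):
    for k in range(2): p=minimize(cost,p,args=(ii,),method="Nelder-Mead",options=dict(initial_simplex=np.array([p]+[np.array(p)+d for d in np.diag([.02,.02,.06])/(1+3*k)]),xatol=1e-4,fatol=.1)).x
    return p
c=cs[1]; cen=np.array(np.nonzero(ms[1])).mean(1)[::-1]
g=minimize(lambda q:((proj(c,[[q[0],q[1],.06]])[0]-cen)**2).sum(),[.45,0],method="Nelder-Mead").x
b=T([0,0,-np.pi/2],bar(0)).mean(0); p0=[g[0]-b[0],g[1]-b[1],-np.pi/2]
for ii in([0],[1],[0,1]):
    P=fit(ii,p0); print(ii,P,cost(P,ii),ms[0].sum(),ms[1].sum())
np.save("chute.npy",P)
O=[]
for i,c in enumerate(cs):
    im=cv2.resize(c["img"][:,:,::-1],None,fx=4,fy=4,interpolation=cv2.INTER_CUBIC)
    for L in ([(96,-50,60),(151,-50,60),(151,50,60),(96,50,60)],[(-240,-37,30),(96,-37,30),(96,-32,30),(-240,-32,30)],bar(0)):
        cv2.polylines(im,[np.round((proj(c,T(P,L))+.5)*4*16).astype(np.int32)],True,(255,0,255),1,shift=4)
    x,y=np.int32(proj(c,T(P,[(-50,0,30)]))[0]*4); O.append(im[y-(240 if i==0 else 120):y+(240 if i==0 else 110),x-300:x+300][:400 if i==0 else 200])
    gm=mask(c,"g"); print(i,''.join(str(int(gm[int(round(v[1])),int(round(v[0]))])) for v in proj(c,T(P,[(X,0,62) for X in range(-230,-80,3)]))))
cv2.imwrite("pics/f.png",np.vstack(O))
```

```bash
python3 fit.py
```

```text
[281, 217, 67, 45, 823]
[281, 167, 58, 15, 781]
[0] [ 0.51792041 -0.11140105 -1.57961905] 46.75 823 781
[1] [ 0.52016985 -0.11235529 -1.56980973] 78.9375 823 781
[0, 1] [ 0.51926867 -0.11137276 -1.573244  ] 132.9375 823 781
0 00000000000011111110000000000000000001111000000000
1 00000000000000000000111000000000001111111111000000
```

View pics/f.png

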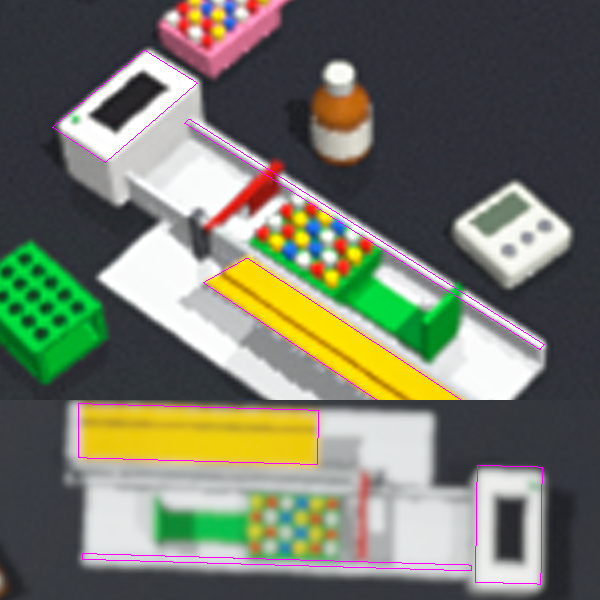

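Create rack.py:
```python
from h import *
import sys
P=np.load("chute.npy"); lo,hi=float(sys.argv[1]),float(sys.argv[2])
def hull(c,b):
    W=T(P,[(x,y,z) for x in b[0] for y in b[1] for z in b[2]])
    return poly(c,cv2.convexHull(W[:0].astype(np.float32)) if 0 else W[order(c,W)])
def order(c,W): return cv2.convexHull(proj(c,W).astype(np.float32),returnPoints=False)[:,0]
for n in("scene","top"):
    c=manip.read_camera(n); gm=mask(c,"g"); R=hull(c,[(lo-150,hi-95),(-26,26),(8,62)])>.5
    r=[]
    for x in np.arange(lo,hi,1.):
        m=np.maximum.reduce([hull(c,[(x-120,x-114),(-20,20),(8,62)]),hull(c,[(x-118,x-40),(-15,15),(8,14)]),hull(c,[(x-40,x+40),(-29,29),(8,38)])])
        r.append((np.abs(m-gm)[R].sum(),x))
    r.sort(); print(n,np.round(r[:4],1).tolist(),R.sum(),gm[R].sum())
```

```bash
python3 rack.py -75 -20
```

```text
scene [[64.1, -58.0], [65.9, -57.0], [66.2, -59.0], [72.8, -56.0]] 1079 329
top [[62.8, -55.0], [62.9, -56.0], [62.9, -54.0], [63.8, -53.0]] 551 112
```

Call:
nudge_tcp(offsets={"deltas":[[0, 0, 0, 0.125, 0.75], [0, 0, 0, 0.125, 0.75], [0, 0, 0, 0.125, 0.75], [0, 0, 0, 0.125, 0.75], [0, 0, 0, 0.125, 0.75], [0, 0, 0, 0.125, 0.75], [0, 0, 0, 0.125, 0.75], [0, 0, 0, 0.125, 0.75], [0, 0, 0, 0.125, 0.75], [0, 0, 0, 0.125, 0.75]]}, squeeze=40)

```text
time: 1.83
ee_pos: [0.162, 0.4993, 0.2313]
orientation: [2.221, 2.222, -0.0]
ft_force: [-0.6, 0.5, -0.0]
width: 0.75
gripper_force: 0.0
```

Call:
nudge_tcp(offsets={"deltas":[[-0.04, 0.04, 0, 0.0094, 0.75], [-0.04, 0, 0, 0, 0.75], [-0.04, 0, 0, 0, 0.75], [-0.04, 0, 0, 0, 0.75], [-0.04, 0.04, 0, 0, 0.75], [-0.04, 0.04, 0, 0, 0.75], [-0.04, 0.04, 0, 0, 0.75], [0, 0.04, 0, 0, 0.75]]})

```text
time: 2.5
ee_pos: [0.3186, 0.2573, 0.2317]
orientation: [2.225, 2.217, -0.003]
ft_force: [1.1, 2.7, 0.5]
width: 0.749
gripper_force: 0.0
```

Call:
nudge_tcp(offsets={"deltas":[[-0.025, 0.03, 0, 0, 0.75], [-0.025, 0.03, 0, 0, 0.75], [-0.025, 0.03, 0, 0, 0.75], [-0.025, 0.03, 0, 0, 0.75], [-0.025, 0.03, 0, 0, 0.75], [-0.02, 0.03, 0, 0, 0.75], [0, 0.03, 0, 0, 0.75], [0, 0.02, 0, 0, 0.75], [0, 0, 0, 0, 0.75]]})

```text
time: 3.25
ee_pos: [0.5527, 0.1149, 0.2307]
orientation: [2.226, 2.216, 0.002]
ft_force: [-2.0, -0.2, -0.5]
width: 0.751
gripper_force: 0.0
```

Run:
```python
from h import *
o=manip.get_obs();print(o["ee_pos"],o["orientation"],o["joints"])
for n in ("wrist",):
    c=manip.read_camera(n); cv2.imwrite("pics/w1.png",c["img"][:,:,::-1])
```

```text
[0.55271149 0.11490919 0.23067621] [2.22552247e+00 2.21590915e+00 1.67772483e-03] [ 7.55311724e-02  3.65252239e-01 -4.79232821e-02  1.15614689e+00
 -7.92956560e-05  1.65065637e+00]
```

View pics/w1.png

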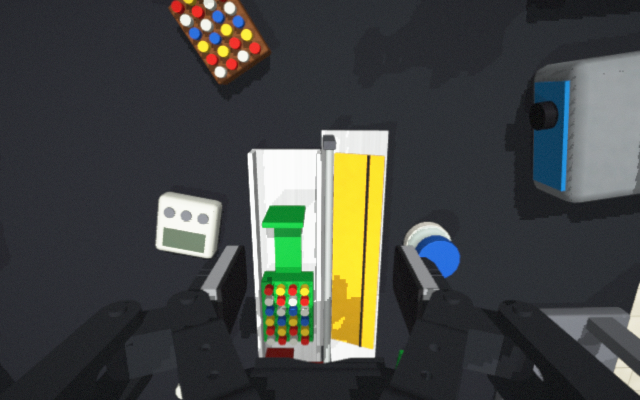

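The wrist view shows the rack with its tab at about (285,215). The bar is on the right with its black line near column 365, and the jar is close by at (430,248). I'll check clearances and refine.

```bash
sed -i 's/for n in("scene","top")/for n in("wrist",)/; s/(lo-150,hi-95)/(lo-150,hi-60)/' rack.py; python3 rack.py -75 -40
```

Run:
```python
from h import *
P=np.load("chute.npy")
cs={n:manip.read_camera(n) for n in("scene","top","wrist")}
# jar position by boxes at mid height, chute coords
for nm,h,d in(("jar",50,50),("timer",24,65),("amber_bottle",85,44)):
  for n,c in cs.items():
    B=manip.boxes_of(c,nm)
    if not B: print(nm,n,"none");continue
    b=np.array(B[0]["box"])
    def box(q):
        a=np.linspace(0,6.28,24); r=d/2
        pts=[(q[0]+r*np.cos(t),q[1]+r*np.sin(t),z) for t in a for z in(0,h)]
        u=proj(c,T(P,pts)); return np.r_[u.min(0),u.max(0)]
    q=minimize(lambda q:((box(q)-b)**2).sum(),[-100,(120 if nm=="jar" else -90)],method="Nelder-Mead").x
    print(nm,n,np.round(q),round(B[0]["p"],2),b.round())
c=cs["wrist"]; im=cv2.resize(c["img"][:,:,::-1],None,fx=2,fy=2)
for L in ([(-240,-37,30),(96,-37,30),(96,-32,30),(-240,-32,30)],bar(0),[(-240,32,30),(96,32,30),(96,37,30),(-240,37,30)]):
    cv2.polylines(im,[np.round((proj(c,T(P,L))+.5)*2*16).astype(np.int32)],True,(255,0,255),1,shift=4)
cv2.imwrite("pics/w2.png",im[240:760,330:960])
# wrist fit of bar
m=mask(c,"y").astype(np.uint8);m[:,:325]=0;m[:,395:]=0;m[:140]=0;m[335:]=0
m=cv2.morphologyEx(m,cv2.MORPH_CLOSE,np.ones((7,7),np.uint8))
f=lambda p:np.abs(poly(c,T(p,bar(0)))-m)[:300].sum()
p=P
for k in range(2): p=minimize(f,p,method="Nelder-Mead",options=dict(initial_simplex=np.array([p]+[p+e for e in np.diag([.01,.01,.03])]),xatol=1e-4)).x
print("wristfit",p,f(p),f(P),m.sum())
```

```text
wrist [[783.9, -58.0], [802.4, -59.0], [803.8, -57.0], [840.2, -60.0]] 7148 2798
jar scene [-138.  159.] 0.6 [281. 254. 300. 280.]
jar top [-129.  152.] 0.55 [306. 145. 322. 161.]
jar wrist [-134.  153.] 0.61 [407. 220. 462. 281.]
timer scene [-164. -114.] 0.93 [344. 200. 372. 224.]
timer top [-156. -121.] 0.58 [292. 220. 316. 241.]
timer wrist [-159. -110.] 0.7 [161. 190. 227. 257.]
amber_bottle scene [   1. -106.] 0.55 [306. 166. 321. 195.]
amber_bottle top [   5. -106.] 0.49 [343. 220. 359. 234.]
amber_bottle wrist [-146.  145.] 0.64 [409. 221. 463. 278.]
wristfit [ 0.516445   -0.11245477 -1.5785277 ] 139.3125 643.4375 8298
```

View pics/w2.png

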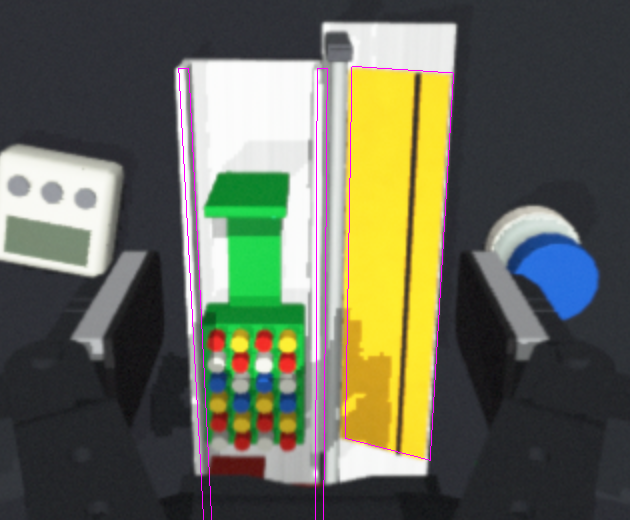

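Call:
nudge_tcp(offsets={"deltas":[[-0.027, 0.008, 0, 0, 0.75], [0, 0, 0.035, 0, 0.75], [0, 0, 0.035, 0, 0.75], [0, 0, 0.035, 0, 0.75], [0, 0, 0.035, 0, 0.75], [0, 0, 0.005, 0, 0.75], [0, 0, 0, 0, 0.75], [0, 0, 0, 0, 0.75]]})

```text
time: 4.62
ee_pos: [0.558, 0.0889, 0.0876]
orientation: [2.224, 2.218, 0.001]
ft_force: [0.6, 0.2, 1.2]
width: 0.751
gripper_force: 0.0
```

Run:
```python
from h import *
c=manip.read_camera("wrist"); d=manip.read_camera("scene")
b=cv2.resize(d["img"][190:270,270:370],None,fx=6,fy=5)
cv2.imwrite("pics/w3.png",np.hstack([cv2.resize(c["img"],None,fx=.75,fy=.75)[:,:],cv2.resize(b,(320,300))])[:,:,::-1])
```

```text
(no output)
```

View pics/w3.png

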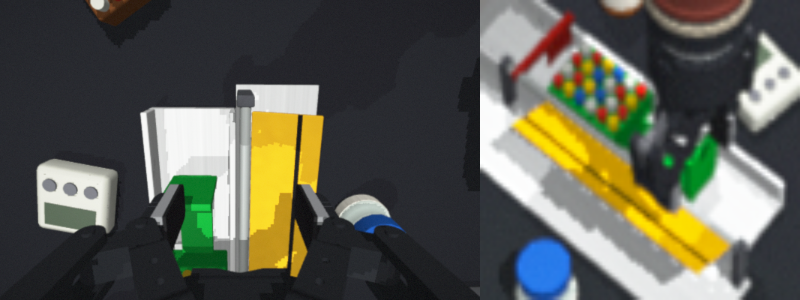

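Run:
```python
from h import *
P=(np.load("chute.npy")+[.5164,-.1125,-1.5785])/2; np.save("chute2.npy",P); print(P)
o=manip.get_obs(); e=o["ee_pos"]; print(e)
d=e[:2]-P[:2]; s,c_=np.sin(P[2]),np.cos(P[2]); print("tool chute",c_*d[0]+s*d[1],-s*d[0]+c_*d[1])
c=manip.read_camera("wrist"); im=cv2.resize(c["img"][:,:,::-1],None,fx=2,fy=2)
def dr(W,col): cv2.polylines(im,[np.round((proj(c,W)+.5)*2*16).astype(np.int32)],True,col,1,shift=4)
for sg in(-1,1):
    dr([e+[sg*y,x,.005] for x,y in((-.011,.032),(.011,.032),(.011,.0465),(-.011,.0465))],(255,0,255))
x=-58; dr(T(P,[(x-120,-20,62),(x-114,-20,62),(x-114,20,62),(x-120,20,62)]),(0,0,255))
dr(T(P,[(x-120,-20,8),(x-114,-20,8),(x-114,20,8),(x-120,20,8)]),(0,255,255))
cv2.imwrite("pics/w4.png",im[200:780,250:1000])
```

```text
[ 0.51783433 -0.11193638 -1.575872  ]
[0.55896872 0.08896555 0.0886519 ]
tool chute -0.20110812953698237 0.040114146460756464
```

View pics/w4.png

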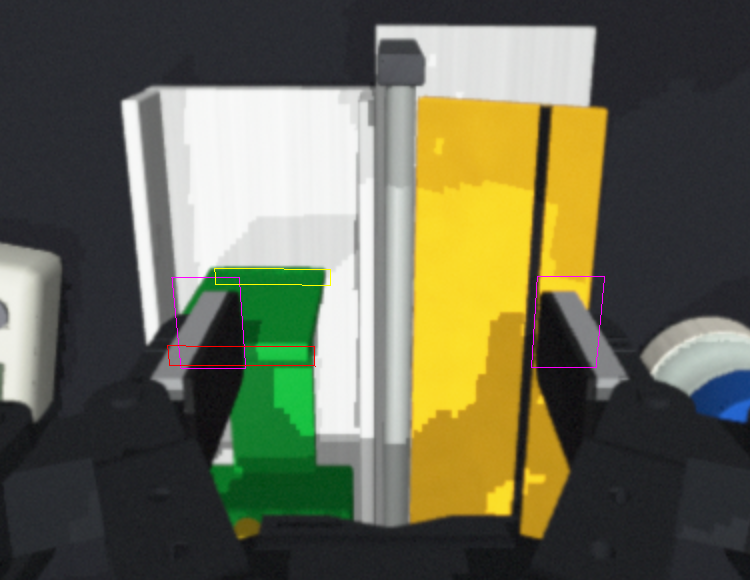

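Call:
nudge_tcp(offsets={"deltas":[[0, 0, 0.012, 0, 0.75], [0, 0, 0.012, 0, 0.75], [0, 0, 0.004, 0, 0.75], [0, 0, 0, 0, 0.75]]})

```text
time: 5.1
ee_pos: [0.5576, 0.0889, 0.0588]
orientation: [2.224, 2.219, 0.001]
ft_force: [-1.8, -0.8, 2.7]
width: 0.749
gripper_force: 1.1
```

Call:
nudge_tcp(offsets={"deltas":[[0, 0, 0.006, 0, 0.75], [0, 0, 0.006, 0, 0.75], [0, 0, 0, 0, 0.75], [0, 0, 0, 0, 0.75]]})

```text
time: 5.43
ee_pos: [0.558, 0.0888, 0.0467]
orientation: [2.223, 2.218, 0.002]
ft_force: [3.2, -0.2, 3.7]
width: 0.752
gripper_force: 1.8
```

Call:
nudge_tcp(offsets={"deltas":[[0, 0, 0.004, 0, 0.75], [0, 0, 0.004, 0, 0.75], [0, 0, 0, 0, 0.75], [0, 0, 0, 0, 0.75]]})

```text
time: 5.77
ee_pos: [0.5577, 0.0888, 0.0387]
orientation: [2.224, 2.218, 0.001]
ft_force: [3.0, 0.1, 4.0]
width: 0.752
gripper_force: 2.5
```

Create ang.py:
```python
from h import *
P=np.load("chute2.npy"); o=manip.get_obs(); print(o["ee_pos"],o["ft_force"])
def boom(th,Y): # boom point: shut at y=Y,z~54; rotates about (44,50) 
    dy=Y-44; dz=4; return (44+dy*np.cos(th)+dz*np.sin(th), 50-dy*np.sin(th)+dz*np.cos(th))
for n in("scene","top"):
    c=manip.read_camera(n); im=c["img"].astype(int); red=(im[...,0]>110)&(im[...,1]<60)&(im[...,2]<60)
    for th in np.arange(0,.8,.1):
        pts=[(0,*boom(th,Y)) for Y in np.arange(-28,25,4)]
        u=np.round(proj(c,T(P,pts))).astype(int); print(n,round(th,1),red[u[:,1],u[:,0]].mean().round(2),end="; ")
    print()
    x,y=np.int32(proj(c,T(P,[(-60,20,40)]))[0]); w=c["img"][y-38:y+38,x-50:x+50]; cv2.imwrite(f"pics/ang_{n}.png",cv2.resize(w,(400,304),interpolation=cv2.INTER_CUBIC)[:,:,::-1])
a=np.hstack([cv2.imread(f"pics/ang_{n}.png") for n in("scene","top")]); cv2.imwrite("pics/ang.png",a)
```

```bash
python3 ang.py
```

```text
[0.5576599  0.08884293 0.03865569] [2.95616605 0.13299223 4.01741588]
scene 0.0 0.07; scene 0.1 0.07; scene 0.2 0.07; scene 0.3 0.43; scene 0.4 0.79; scene 0.5 1.0; scene 0.6 0.79; scene 0.7 0.0; 
top 0.0 0.0; top 0.1 0.0; top 0.2 0.0; top 0.3 0.0; top 0.4 0.0; top 0.5 0.0; top 0.6 0.0; top 0.7 0.0;
```

View pics/ang.png

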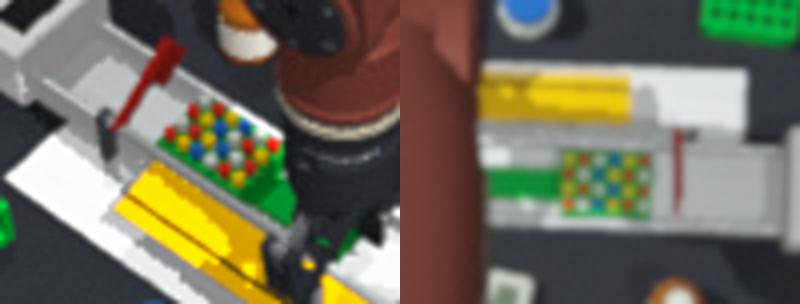

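The gate has swung up to about 0.5 rad and the finger sits on the bar, on the black line. I'll press it about 8 mm further.

Call:
nudge_tcp(offsets={"deltas":[[0, 0, 0.003, 0, 0.75], [0, 0, 0.002, 0, 0.75], [0, 0, 0.002, 0, 0.75], [0, 0, 0, 0, 0.75], [0, 0, 0, 0, 0.75]]})

```text
time: 6.28
ee_pos: [0.5587, 0.0889, 0.0334]
orientation: [2.222, 2.217, 0.004]
ft_force: [-1.7, -1.2, 21.2]
width: 0.749
gripper_force: 9.5
```

```bash
python3 ang.py
```

```text
[0.55869076 0.08889858 0.03339136] [-1.74243468 -1.16233481 21.22031145]
scene 0.0 0.07; scene 0.1 0.07; scene 0.2 0.07; scene 0.3 0.21; scene 0.4 0.36; scene 0.5 0.5; scene 0.6 0.93; scene 0.7 0.79; 
top 0.0 0.0; top 0.1 0.0; top 0.2 0.0; top 0.3 0.0; top 0.4 0.0; top 0.5 0.0; top 0.6 0.0; top 0.7 0.0;
```

Call:
nudge_tcp(offsets={"deltas":[[0, 0, -0.0018, 0, 0.75], [-0.004, 0, 0, 0, 0.75], [-0.004, 0, 0, 0, 0.75], [0, 0, 0, 0, 0.75]]})

```text
time: 6.72
ee_pos: [0.5583, 0.0813, 0.0341]
orientation: [2.223, 2.219, 0.005]
ft_force: [3.2, 3.2, 8.0]
width: 0.749
gripper_force: 4.4
```

Call:
nudge_tcp(offsets={"deltas":[[-0.004, 0, 0, 0, 0.75], [-0.004, 0, 0, 0, 0.75], [-0.004, 0, 0, 0, 0.75], [-0.004, 0, 0, 0, 0.75], [-0.004, 0, 0, 0, 0.75]]})

```text
time: 7.13
ee_pos: [0.5583, 0.0622, 0.0341]
orientation: [-2.222, -2.22, -0.006]
ft_force: [3.0, 7.5, 8.3]
width: 0.75
gripper_force: 4.9
```

```bash
python3 ang.py
```

```text
[0.55828815 0.06224163 0.03405142] [3.03290557 7.47429061 8.33582529]
scene 0.0 0.0; scene 0.1 0.0; scene 0.2 0.0; scene 0.3 0.21; scene 0.4 0.43; scene 0.5 0.5; scene 0.6 0.93; scene 0.7 0.79; 
top 0.0 0.0; top 0.1 0.0; top 0.2 0.0; top 0.3 0.0; top 0.4 0.0; top 0.5 0.0; top 0.6 0.0; top 0.7 0.0;
```

View pics/ang.png

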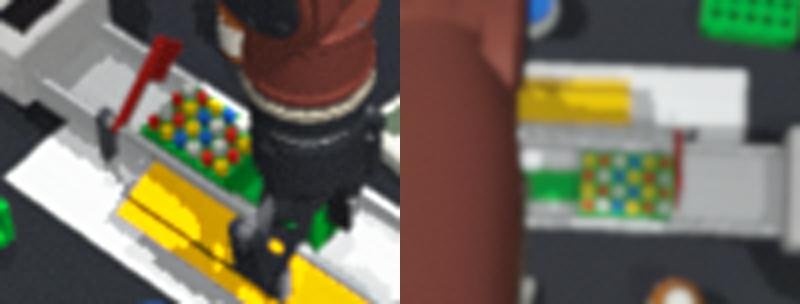

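The gate is fully up, and the rack's front has reached the gate plane and is moving cleanly. I'll keep pushing.

Call:
nudge_tcp(offsets={"deltas":[[-0.004, 0, 0, 0, 0.75], [-0.004, 0, 0, 0, 0.75], [-0.004, 0, 0, 0, 0.75], [-0.004, 0, 0, 0, 0.75], [-0.004, 0, 0, 0, 0.75], [-0.004, 0, 0, 0, 0.75], [-0.004, 0, 0, 0, 0.75], [-0.004, 0, 0, 0, 0.75], [-0.004, 0, 0, 0, 0.75], [-0.004, 0, 0, 0, 0.75]]})

```text
time: 8.07
ee_pos: [0.5581, 0.0222, 0.034]
orientation: [-2.222, -2.22, -0.006]
ft_force: [3.0, 7.4, 9.6]
width: 0.752
gripper_force: 5.0
```

```bash
python3 ang.py
```

```text
[0.55813072 0.02219708 0.03401519] [3.01767939 7.36470324 9.55630428]
scene 0.0 0.0; scene 0.1 0.0; scene 0.2 0.0; scene 0.3 0.14; scene 0.4 0.36; scene 0.5 0.5; scene 0.6 1.0; scene 0.7 0.93; 
top 0.0 0.0; top 0.1 0.0; top 0.2 0.21; top 0.3 0.21; top 0.4 0.21; top 0.5 0.21; top 0.6 0.21; top 0.7 0.14;
```

Call:
nudge_tcp(offsets={"deltas":[[-0.004, 0, 0, 0, 0.75], [-0.004, 0, 0, 0, 0.75], [-0.004, 0, 0, 0, 0.75], [-0.004, 0, 0, 0, 0.75], [-0.004, 0, 0, 0, 0.75], [-0.004, 0, 0, 0, 0.75], [-0.004, 0, 0, 0, 0.75], [-0.004, 0, 0, 0, 0.75], [-0.004, 0, 0, 0, 0.75], [-0.004, 0, 0, 0, 0.75]]})

```text
time: 9.0
ee_pos: [0.5579, -0.0177, 0.034]
orientation: [-2.222, -2.22, -0.006]
ft_force: [2.8, 7.7, 9.0]
width: 0.747
gripper_force: 5.1
```

Call:
nudge_tcp(offsets={"deltas":[[-0.003, 0, 0, 0, 0.75], [-0.003, 0, 0, 0, 0.75], [-0.003, 0, 0, 0, 0.75], [-0.002, 0, 0, 0, 0.75]]})

```text
time: 9.33
ee_pos: [0.5579, -0.0288, 0.034]
orientation: [-2.222, -2.22, -0.006]
ft_force: [3.8, 7.9, 9.7]
width: 0.751
gripper_force: 5.2
```

Call:
nudge_tcp(offsets={"deltas":[[-0.002, 0, 0, 0, 0.75], [-0.002, 0, 0, 0, 0.75]]})

```text
time: 9.5
ee_pos: [0.5579, -0.0327, 0.034]
orientation: [-2.222, -2.22, -0.006]
ft_force: [3.8, 8.4, 9.0]
width: 0.751
gripper_force: 5.1
```

Call:
nudge_tcp(offsets={"deltas":[[-0.0015, 0, 0, 0, 0.75], [-0.0015, 0, 0, 0, 0.75], [0, 0, 0, 0, 0.75]]})

```text
time: 9.75
ee_pos: [0.5578, -0.0359, 0.0339]
orientation: [-2.222, -2.22, -0.005]
ft_force: [3.3, 6.9, 8.6]
width: 0.75
gripper_force: 4.6
```

Call:
nudge_tcp(offsets={"deltas":[[-0.001, 0, 0, 0, 0.75], [-0.001, 0, 0, 0, 0.75], [0, 0, 0, 0, 0.75]]})

```text
time: 10.0
ee_pos: [0.5578, -0.0361, 0.034]
orientation: [-2.22, -2.219, -0.009]
ft_force: [3.4, 15.4, 10.5]
width: 0.747
gripper_force: 9.2
```

Call:
nudge_tcp(offsets={"deltas":[[-0.0007, 0, 0, 0, 0.75], [0, 0, 0, 0, 0.75]]})

```text
time: 10.17
ee_pos: [0.5578, -0.0361, 0.034]
orientation: [-2.219, -2.219, -0.011]
ft_force: [4.0, 18.6, 11.3]
width: 0.75
gripper_force: 10.7
```

```bash
python3 ang.py
```

```text
[ 0.5578017  -0.03606828  0.03398861] [ 4.0170623  18.58822788 11.3092255 ]
scene 0.0 0.0; scene 0.1 0.0; scene 0.2 0.0; scene 0.3 0.14; scene 0.4 0.21; scene 0.5 0.21; scene 0.6 0.21; scene 0.7 0.29; 
top 0.0 0.0; top 0.1 0.0; top 0.2 0.14; top 0.3 0.14; top 0.4 0.14; top 0.5 0.14; top 0.6 0.14; top 0.7 0.14;
```

View pics/ang.png

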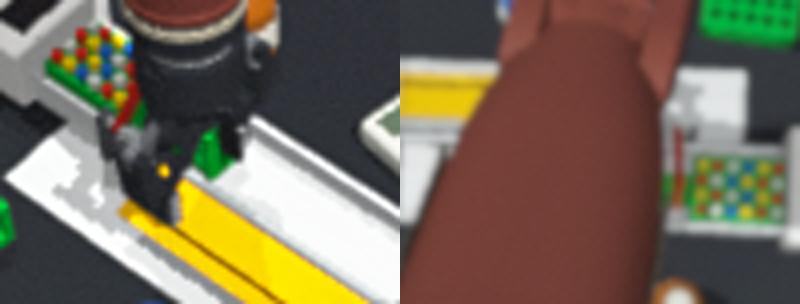

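The rack is home: the block sits against the head with the push stalled at 18 N, and the gate is clear behind it. I'll back off the tab and then let the bar up gently.

Call:
nudge_tcp(offsets={"deltas":[[0.002, 0, 0, 0, 0.75], [0.003, 0, 0, 0, 0.75], [0.003, 0, 0, 0, 0.75], [0.003, 0, 0, 0, 0.75], [0, 0, 0, 0, 0.75]]})

```text
time: 10.68
ee_pos: [0.558, -0.0294, 0.034]
orientation: [2.223, 2.217, 0.001]
ft_force: [2.6, -2.4, 7.4]
width: 0.751
gripper_force: 3.7
```

Call:
nudge_tcp(offsets={"deltas":[[0, 0, -0.004, 0, 0.75], [0, 0, -0.004, 0, 0.75], [0, 0, -0.004, 0, 0.75], [0, 0, -0.004, 0, 0.75], [0, 0, -0.004, 0, 0.75], [0, 0, -0.004, 0, 0.75], [0, 0, -0.004, 0, 0.75], [0, 0, -0.004, 0, 0.75], [0, 0, -0.004, 0, 0.75], [0, 0, -0.004, 0, 0.75]]})

```text
time: 11.52
ee_pos: [0.5568, -0.0288, 0.0733]
orientation: [-2.224, -2.219, 0.0]
ft_force: [-0.1, 0.6, -0.1]
width: 0.75
gripper_force: 0.0
```

Call:
nudge_tcp(offsets={"deltas":[[0, 0, -0.02, 0, 0.75], [0, 0, -0.035, 0, 0.75], [0, 0, -0.035, 0, 0.75], [0.03, 0, -0.02, 0, 0.75], [0.04, 0, 0, 0, 0.75], [0.04, 0, 0, 0, 0.75], [0.04, 0, 0, 0, 0.75], [0.04, 0, 0, 0, 0.75], [0, 0, 0, 0, 0.75], [0, 0, 0, 0, 0.75]]})

```text
time: 12.35
ee_pos: [0.5569, 0.1633, 0.1831]
orientation: [-2.22, -2.223, 0.0]
ft_force: [-0.4, -0.8, -0.4]
width: 0.75
gripper_force: 0.0
```

```bash
python3 ang.py; sed -i 's/"wrist",/"scene",/' rack.py; python3 rack.py 40 70
```

```text
[0.55693098 0.1632583  0.18309736] [-0.37759124 -0.84897609 -0.4005731 ]
scene 0.0 0.79; scene 0.1 0.07; scene 0.2 0.07; scene 0.3 0.14; scene 0.4 0.14; scene 0.5 0.14; scene 0.6 0.07; scene 0.7 0.14; 
top 0.0 0.0; top 0.1 0.0; top 0.2 0.0; top 0.3 0.0; top 0.4 0.0; top 0.5 0.0; top 0.6 0.0; top 0.7 0.0; 
scene [[171.7, 58.0], [173.9, 57.0], [176.2, 59.0], [177.7, 56.0]] 1075 270
```

View pics/ang.png

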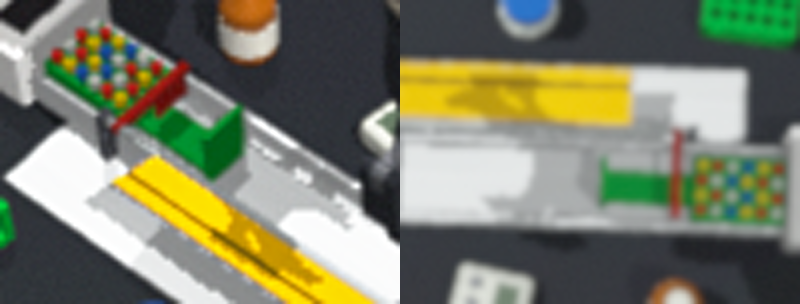

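The gate is shut behind the block, over the tongue. The rack is against the head and the bystanders have not moved, so I'm handing it in.

```bash
python3 -c "
from cell import manip
print(manip.sign_off())"
```

```text
the job is handed in; nothing more can be done
None
```

The rack is home against the reader head, the gate is shut behind it, and the job is handed in after about 13 s of robot time; no verdict came back.

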